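# Put the tool set back into its drawer inlays

## Robot

A 6-joint arm with a two-finger parallel gripper is mounted at the origin on a cart in front of the work surface, level with it; the furniture and walls round the work are solid. World frame = base frame: x ahead of the robot, y to its left, z up, the work surface at z = 0. Lengths are in m, angles in rad, forces in N, time in s.
With the tool pointing down it reaches from about 0.425 to 0.95 m from the base axis. Payload 3.5 kg.
Tool frame: the origin (TCP) lies at the centre of the arm's flange, where the gripper is bolted on; the fingertips stand 173 mm ahead of it and the grasp point (between the pads) lies ahead of it (env.grasp_offset is the z of the grasp point in the tool frame, in m); z points along the fingers, y is the line along which they close (so a half turn about z gives the same grasp; the last joint's range is limited). The gripper opens to 85 mm and grips with 20 to 120 N. Pads are 22 mm wide; open, the fingers measure 114 mm over their backs; the gripper's body (76 mm by 85 mm) begins 54 mm behind the grasp point. The pads swing forward as they close: fully open they stand 13 mm farther back than shut.
Start: joints at [-1.418, 0.286, 1.577, -0, 1.279, -0.15], TCP at [0.201, -0.644, 0.405] pointing down, gripper open.
Joint ranges: [-2.77, 2.77], [-0.9, 2.22], [0.21, 2.48], [-1.53, 4.67], [0.24, 2.81], [-2.84, 2.84]. Speed limits (rad/s): [2.79, 2.79, 3.14, 3.14, 3.14, 3.14].

## Interface

Orientations are given as a rotation vector (axis times angle).
In Python, from rig import env gives the robot as it stands. The module is installed in compiled form; this text tells all that it offers.
- The arm moves only by the tool arm_command, never from a script. Its argument "commands" is a list that holds one entry, the list of rows, each a list of 5 numbers: the shift along the world's x, y, z in cm, then the turn about the world's z in degrees, then the finger opening in cm, from 0 to 8.54. A call has 1 to 12 rows; each row is the pose to reach, as a shift and turn from the pose commanded when the call began; what a row does not reach only later rows make up. A row lasts 1/10 s, in which the tool goes at most 50 mm and 8.59 degrees, less where a joint would pass 70% of its speed; a pose out of reach is approached as far as the arm can. A call with a gripper value outside its range is refused whole. The fingers move at their own pace and stop on an object; the grip force is fixed at half the most. Time passes only in rows, so rows that repeat a pose let the fingers close. It gives the time, the measured TCP pose, the force, the opening and the grip force at its end, in the units of the state.
- env.state(): the state, without advancing time (a new reading comes with each control period).
- env.capture(name): name is "scene" or "top"; returns a dict with "frame" (420x560x3 uint8, red, green, blue), "mtx" (3x3 intrinsics, pixels), "dist_coeffs" ([k1, k2, p1, p2, k3] as OpenCV has them; the pictures are not rectified), "extrinsics" (4x4, takes a point from world to camera coordinates). Camera axes: x right, y down, z forward; pixel columns grow to the right and rows downward; lengths in m; the calibration is good to about 2 mm. A picture is of the moment at which its call begins. There is no depth.
- env.close_job(): hands the job in; it is judged then, once.
The state is a dict: "time": time; "joint_pos": joint angles; "qd": joint speeds; "effort": joint torques, N m; "tool_pos": TCP position; "ee_rot": TCP orientation; "ft_force": force on the tool from outside, world axes, zero at the start; "ft_torque": the same for the moment, N m; "finger_gap": opening from 0.0 (shut) to 1.0 (fully open); "grasp_force": force on a finger pad.
Only numpy, scipy, OpenCV 4.12 (cv2) and the standard library are available. Lean on these libraries where they do the work, as an engineer would, in place of code of your own. Each camera call takes 0.05 s, during which the arm holds its last target. There are 200 camera calls.

## Task

Put the drawer's tool set away: lay the spanner, the yellow screwdriver and the hex key flat on the floor of the inlay pocket cut to each one's own shape, and nest the loose steel parts dish squarely in its twin in the fourth inlay, nose over nose, down until its shoulder sits on the lower rim. Leave the oil bottle and the red-capped jar where they stand.

Things in the scene. Friction and masses are not known exactly. Their poses are not given: they have to be found in the camera images.
- spanner: Loose open-ended spanner, bright steel, 27 x 154 x 6 mm, flat on the bench at the right. Origin: middle of its underside; y along the shank, z up. The shank, 12 mm wide and 5 mm thick, is straight from y = -50 to +50 mm: grip it across x at the origin. It may lie either way round in its pocket.
- screwdriver: Loose screwdriver, yellow handle, steel blade, 25 x 160 x 25 mm, lying on the bench at the right. Origin: middle of its length, at the underside; y along it. The handle, 24 mm thick, its axis 12.5 mm above the origin, runs from y = -5 to +80 mm, the thin blade (6.5 mm) to y = -80 mm. It balances near y = +30 mm: grip it across x there.
- hex_key: Loose black L-shaped hex key, 45 (x) x 105 (y) x 8 mm, flat on the bench at the right. Origin: centre of its bounding box, at the underside. The long arm, 9 mm wide, is centred on x = -17.5 mm and runs y = -52 to +52 mm; the short arm is centred on y = +47.5 mm and runs to x = +22 mm. Grip the long arm across x at (-17.5, 0) mm.
- parts_dish: Loose open steel parts dish, 62 (x) x 100 (y) x 36 mm: round at +y (to 43 mm), narrowing to a pouring nose at -y (to -56 mm). Origin: underside, midway along the straight sides; z up. Rim: upright band z = 22 to 36 mm, 2.4 mm thick; below it a shoulder steps in 4.5 mm, then the wall tapers in. Grip the band from outside across x at y = 0, fingertips at most 10 mm below the rim.
- spanner_inlay: Inlay block 108x212 (y) x24 mm, black sheet on orange-yellow base, fixed in the blue tray, its underside (origin: centre) 2 mm over the bench. Spanner pocket, 12 mm deep, centred: wide ends (43 mm, to y = +-85), neck 26 mm, finger scoop x +-40, y +-22 mm. The spanner's place: its origin 12 mm above this origin (pocket floor), y along y, either way round. Tray walls: 36 mm high.
- driver_inlay: Inlay block 108x212 (y) x24 mm, black sheet on orange-yellow base, fixed in the blue tray, its underside (origin: centre) 2 mm over the bench. Screwdriver pocket, 12 mm deep: handle bay 41 mm wide, y -13 to +88; blade slot 20 mm wide, y -88 to -13; finger scoop x +-44, y 8 to 52 mm. The screwdriver's place: its origin 12 mm above this origin (pocket floor), y along y.
- hexkey_inlay: Inlay block 108x212 (y) x24 mm, black sheet on orange-yellow base, fixed in the blue tray, its underside (origin: centre) 2 mm over the bench. L-shaped pocket, 12 mm deep: long channel x -18 to 7, y +-60; short channel x -18 to 42, y 35 to 60; finger scoop x -45 to 34, y +-22 mm. The hex key's place: its origin at (12, 0, 12) mm from this origin (z: pocket floor), axes along axes.
- dish_inlay: Inlay block 108x212 (y) x24 mm, black sheet on orange-yellow base, fixed in the blue tray, its underside (origin: centre) 2 mm over the bench. The loose dish's twin, same shape, is fixed in its pocket: its origin 12 mm above this origin, axes along axes, nose to -y, rim at 48 mm. Nested, the loose dish's origin is 26 mm above this origin (shoulder on lower rim), same way round; side play 2 mm.
- oil_bottle: Bystander, loose: amber oil bottle with a red spout, 54 mm across, 165 mm tall, at the far right. Origin: centre of its underside. Leave it alone.
- sample_jar_2: Bystander, loose: white jar with a red cap, 54 mm across, 64 mm tall, behind the loose tools. Origin: centre of its underside. Leave it alone. (Not listed: a tall machine stands behind the tray and overhangs the far edge of the bench; keep the arm on the robot's side of it.)

How it is judged:
By the outcome, as a careful person would: the job done as asked, in the order asked, and still so for the second after the job is handed in, with the robot touching nothing.
It also fails if it takes over 144 s, if anything falls off the work surface, if the arm or the gripper's body presses on something with over 40 N, if the wrist force passes 120 N, or if a joint passes its speed limit or range.

## Working session

There is one attempt and no reset: what is moved stays moved. The work goes in short steps, Python scripts to look and compute and a tool call to move; the robot and the scene stay as the last step left them, time stands still between calls to the robot, and variables do not carry over. Pictures are saved under pics/ and viewed, at most 14 in all, crops included, and the job is handed in when it is done.

Besides the shell and the picture viewer there is one more tool, called after "Call:" in YAML: its name, and indented under it one key for each argument. arm_command: Moves the arm, as the interface text tells. Its arguments: {"type":"object","properties":{"commands":{"type":"array"}},"required":["commands"]}

```bash
mkdir -p pics; cat > h.py <<'E'
import numpy as np, cv2
from rig import env
def cap(n,save=None):
    c=env.capture(n)
    if save: cv2.imwrite('pics/'+save,c['frame'][:,:,::-1])
    return c
def ray(c,px,z):
    """pixels (N,2) -> world points on plane(s) z"""
    px=np.array(px,float).reshape(-1,1,2)
    u=cv2.undistortPoints(px,np.array(c['mtx']),np.array(c['dist_coeffs'])).reshape(-1,2)
    E=np.array(c['extrinsics']);R=E[:3,:3];t=E[:3,3]
    o=-R.T@t; d=np.c_[u,np.ones(len(u))]@R
    return o+d*((z-o[2])/d[:,2])[:,None]
def proj(c,P):
    E=np.array(c['extrinsics'])
    return cv2.projectPoints(np.array(P,float).reshape(-1,1,3),cv2.Rodrigues(E[:3,:3])[0],E[:3,3],np.array(c['mtx']),np.array(c['dist_coeffs']))[0].reshape(-1,2)
E
python3 - <<'E'
from h import *
s=env.state();print({k:np.round(v,3) for k,v in s.items()},env.grasp_offset)
for n in('scene','top'):
    c=cap(n,n+'0.png');E=np.array(c['extrinsics']);print(n,-E[:3,:3].T@E[:3,3],E[2,:3],np.array(c['mtx'])[0,0],c['dist_coeffs'])
E
```

```text
{'time': np.float64(0.0), 'joint_pos': array([-1.418,  0.287,  1.578, -0.   ,  1.279, -0.15 ]), 'qd': array([ 0.001,  0.002,  0.001, -0.001,  0.002, -0.   ]), 'effort': array([ 1.0000e-03, -4.0597e+01, -2.9263e+01, -0.0000e+00,  6.0000e-03,
       -0.0000e+00]), 'tool_pos': array([ 0.201, -0.644,  0.403]), 'ee_rot': array([-3.103, -0.474,  0.   ]), 'ft_force': array([-0.494, -0.343,  0.008]), 'ft_torque': array([-0.005, -0.056, -0.013]), 'grasp_force': np.float64(0.0), 'finger_gap': np.float64(1.0)} 0.1547
scene [-0.58310667  0.92404773  0.68000887] [ 0.71585871 -0.57610797 -0.39451986] 499.88017703036166 [-0.03791964  0.          0.          0.          0.        ]
top [ 0.45755297 -0.0040081   1.2597508 ] [ 0.0894973  -0.01385305 -0.99589072] 473.9233947404449 [-0.08660071  0.          0.          0.          0.        ]
```

View pics/top0.png

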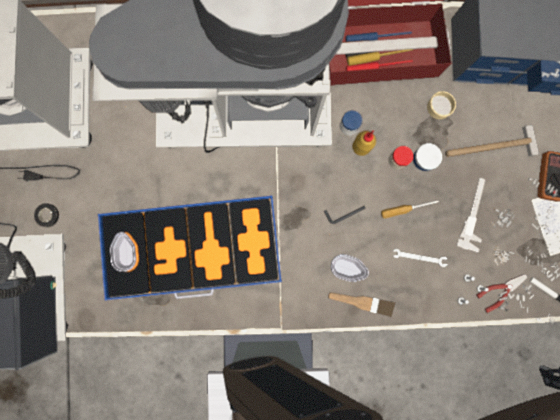

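View pics/scene0.png

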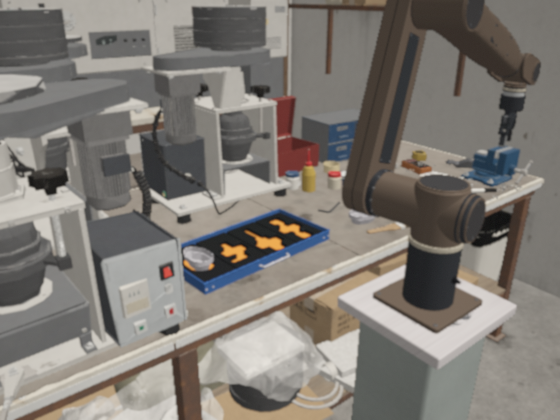

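The top view shows the tray at columns 98–280, rows 198–298, with the dish twin at (124,250), hex pocket (170,250), driver pocket (211,248) and spanner pocket (254,240). The loose parts are the hex key (345,214), screwdriver (410,209), spanner (420,257) and dish (350,267). The scene view shows the same layout, with the loose tools partly hidden by the arm.

```bash
python3 - <<'E'
from h import *
im=cv2.imread('pics/top0.png')
cv2.imwrite('pics/c1.png',cv2.resize(im[190:302,95:285],None,fx=4,fy=4,interpolation=cv2.INTER_CUBIC))
cv2.imwrite('pics/c2.png',cv2.resize(im[180:300,310:460],None,fx=5,fy=5,interpolation=cv2.INTER_CUBIC))
c=cap('top')
for p,z in (((254,240),.014),((211,248),.014),((345,214),.0),((420,257),0),((410,209),.012),((350,267),.03)): print(ray(c,[p],z).round(3))
E
```

```text
[[0.495 0.029 0.014]]
[[0.477 0.143 0.014]]
[[ 0.559 -0.215  0.   ]]
[[ 0.438 -0.413  0.   ]]
[[ 0.567 -0.389  0.012]]
[[ 0.418 -0.218  0.03 ]]
```

View pics/c1.png

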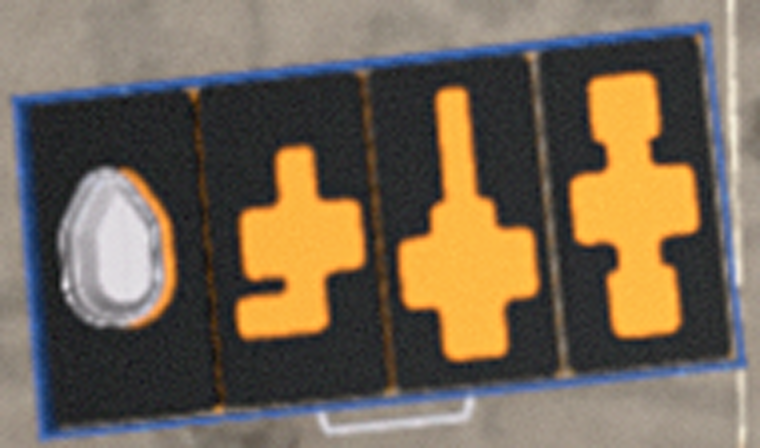

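View pics/c2.png

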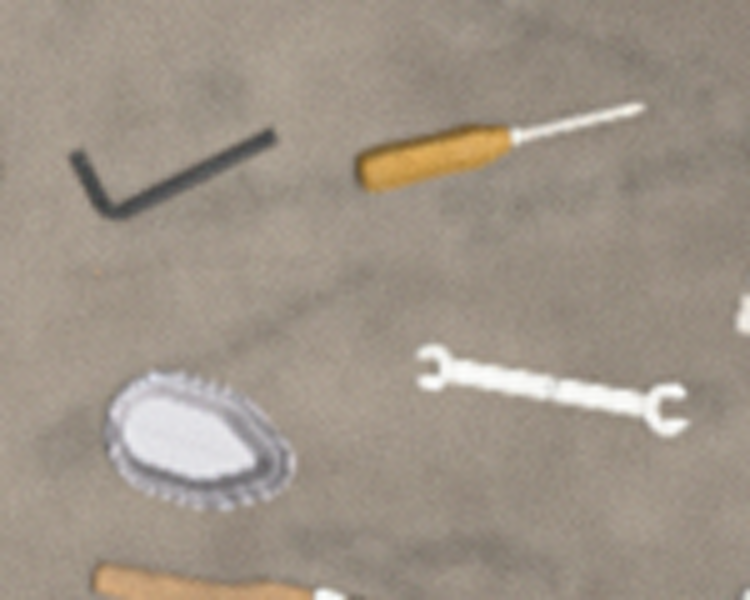

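The crops show the pockets and loose tools clearly. The inlays' +y points toward the robot (image down), and the hex key's corner, screwdriver handle and round dish end are all at the left. Next I'll measure poses by mask moments.

```bash
cat > m.py <<'E'
from h import *
F=4
def pts(c,mask,off,z):
    ys,xs=np.nonzero(mask); return ray(c,np.c_[(xs+.5)/F-.5+off[0],(ys+.5)/F-.5+off[1]],z)[:,:2]
def roi(fr,x0,y0,x1,y1):
    return cv2.resize(fr[y0:y1,x0:x1],None,fx=F,fy=F,interpolation=cv2.INTER_CUBIC)
def big(m):
    n,l,s,_=cv2.connectedComponentsWithStats(m.astype(np.uint8)); return l==1+np.argmax(s[1:,4])
def mom(P):
    c=P.mean(0); w,v=np.linalg.eigh(np.cov((P-c).T)); d=v[:,1]; return c,np.degrees(np.arctan2(d[1],d[0])),2e3*np.sqrt(3*w)
def rects(R):
    g=np.stack(np.meshgrid(np.arange(-110,110,.5),np.arange(-110,110,.5)),-1).reshape(-1,2); m=np.zeros(len(g),bool)
    for a,b,c,d in R: m|=(g[:,0]>=a)&(g[:,0]<=b)&(g[:,1]>=c)&(g[:,1]<=d)
    return g[m]/1e3
E
python3 - <<'E'
from m import *
from functools import reduce
fr=reduce(np.add,[cap('top')['frame'].astype(np.float32) for _ in range(6)])/6
c=cap('top'); fr=fr.astype(np.uint8); np.save('fr0.npy',fr)
def hsv(r): return [x.astype(int) for x in cv2.split(cv2.cvtColor(r,cv2.COLOR_RGB2HSV))]
# tray outline
o=(90,190);r=roi(fr,90,190,290,305);h,s,v=hsv(r)
m=big((h>100)&(h<125)&(s>110)&(v>50)); cn=max(cv2.findContours(m.astype(np.uint8),0,2)[0],key=cv2.contourArea)
q=cv2.boxPoints(cv2.minAreaRect(cn)); print('traypx',q/F-.5+.5/F+o)
W=ray(c,q/F-.5+.5/F+o,.036)[:,:2];print('tray',W.round(4),W.mean(0),[np.linalg.norm(W[i]-W[i-1]) for i in range(4)],[np.degrees(np.arctan2(*(W[i]-W[i-1])[::-1])) for i in range(4)])
M={'span':rects([(-21.5,21.5,45,85),(-21.5,21.5,-85,-45),(-13,13,-85,85),(-40,40,-22,22)]),
'driv':rects([(-20.5,20.5,-13,88),(-10,10,-88,-13),(-44,44,8,52)]),'hex':rects([(-18,7,-60,60),(-18,42,35,60),(-45,34,-22,22)])}
for n,x in (('span',(234,195,274,280)),('driv',(190,205,232,285)),('hex',(150,220,189,280))):
    r=roi(fr,*x);h,s,v=hsv(r);m=big((h>10)&(h<30)&(s>140)&(v>130));P=pts(c,m,x[:2],.026)
    a=mom(P);b=mom(M[n]);print(n,a[0].round(4),round(a[1],2),a[2].round(1),len(P),'model',b[0],round(b[1],2),b[2].round(1))
# loose
K=rects([(-22,-13,-52,52),(-22,22,43,52)])
b=mom(K);print('keymodel',b)
for n,x,z in (('key',(318,195,372,230),.008),('handle',(375,195,445,222),.0125),('drv',(375,195,445,222),.0125),('spanner',(388,244,450,272),.006),('dish',(325,250,375,286),.036)):
    r=roi(fr,*x);h,s,v=hsv(r)
    bg=np.median(r.reshape(-1,3),0);d=np.linalg.norm(r-bg,axis=2)
    m={'key':d>55,'handle':(s>110)&(v>100),'drv':d>45,'spanner':v>195,'dish':d>40}[n]
    m=big(m)
    if n=='dish': m=cv2.morphologyEx(m.astype(np.uint8),cv2.MORPH_CLOSE,np.ones((15,15)))
    P=pts(c,m,x[:2],z);a=mom(P)
    u=np.array([np.cos(np.radians(a[1])),np.sin(np.radians(a[1]))]);t=(P-a[0])@u;w=(P-a[0])@np.array([-u[1],u[0]])
    print(n,a[0].round(4),round(a[1],2),a[2].round(1),'long',t.min().round(4),t.max().round(4),'w',w.min().round(4),w.max().round(4))
    cv2.imwrite(f'pics/m_{n}.png',m.astype(np.uint8)*255)
E
```

```text
traypx [[ 95.63939571 214.01062775]
 [271.54066467 195.33086395]
 [280.65055847 281.11565399]
 [104.74928284 299.79541779]]
tray [[ 0.5715  0.4415]
 [ 0.6094 -0.0192]
 [ 0.3874 -0.0371]
 [ 0.3491  0.417 ]] [0.47933931 0.20055924] [np.float64(0.22373027229819575), np.float64(0.4622082732033389), np.float64(0.22265884883116266), np.float64(0.4556939100476624)] [np.float64(6.2791634595217385), np.float64(-85.30055501711281), np.float64(-175.3900221807121), np.float64(94.8235012307023)]
span [0.4928 0.0316] -175.32 [ 62.2 157.8] 21111 model [ 8.12147224e-20 -1.19491211e-18] 90.0 [ 60.8 158.4]
driv [0.4662 0.1411] -175.19 [ 68.2 145.8] 19621 model [-1.54861334e-21  1.81956002e-02] 90.0 [ 67.3 145.6]
hex [0.4683 0.2518] 167.21 [ 67.7 108.3] 15759 model [-0.00126051  0.00665705] 72.43 [ 67.4 108.5]
keymodel (array([-0.01191756,  0.01191756]), np.float64(79.00065736858471), array([ 32.06464255, 117.29180069]))
key [ 0.5553 -0.2067] 103.51 [ 30.7 115.4] long -0.064 0.0464 w -0.0262 0.0161
handle [ 0.5631 -0.35  ] 102.11 [21. 80.] long -0.0432 0.0408 w -0.0114 0.0114
drv [ 0.5673 -0.3665] 101.34 [ 19.4 141.3] long -0.1029 0.0605 w -0.0124 0.0118
spanner [ 0.4379 -0.4107] 77.92 [ 18.7 153.5] long -0.0762 0.0741 w -0.0147 0.0136
dish [ 0.4245 -0.2067] 65.46 [44.5 63.9] long -0.0417 0.0371 w -0.0278 0.0248
```

Call:
arm_command:
  commands:
    - [[23.7,23.2,-14,60.5,4],[23.7,23.2,-14,60.5,4],[23.7,23.2,-14,60.5,4],[23.7,23.2,-14,60.5,4],[23.7,23.2,-14,60.5,4],[23.7,23.2,-14,60.5,4],[23.7,23.2,-14,60.5,4],[23.7,23.2,-14,60.5,4],[23.7,23.2,-14,60.5,4],[23.7,23.2,-14,60.5,4],[23.7,23.2,-14,60.5,4]]

```text
time: 1.6
tool_pos: [0.4377, -0.4138, 0.266]
ee_rot: [2.445, 1.969, -0.001]
ft_force: [-0.1, -0.4, -0.2]
finger_gap: 0.464
grasp_force: 0.0
```

```bash
cat >> h.py <<'E'
def st():
    from scipy.spatial.transform import Rotation as R
    s=env.state();y=R.from_rotvec(s['ee_rot']).as_matrix()[:,1]
    print('t',round(float(s['time']),2),'pos',np.round(s['tool_pos'],4),'psi',round(float(np.degrees(np.arctan2(y[1],y[0]))),2),'tilt',np.round(y[2],4),'F',np.round(s['ft_force'],1),'gap',round(float(s['finger_gap']),3),'gf',round(float(s['grasp_force']),1),'j6',round(float(s['joint_pos'][5]),2))
E
python3 - <<'E'
from m import *
st()
c=cap('top','t1.png');fr=np.load('fr0.npy')
r=fr[245:290,320:380];cv2.imwrite('pics/dish.png',cv2.resize(r[:,:,::-1],None,fx=12,fy=12,interpolation=cv2.INTER_CUBIC))
E
```

```text
t 1.6 pos [ 0.4377 -0.4138  0.266 ] psi -12.29 tilt 0.0016 F [-0.1 -0.4 -0.2] gap 0.464 gf 0.0 j6 -0.71
```

View pics/dish.png

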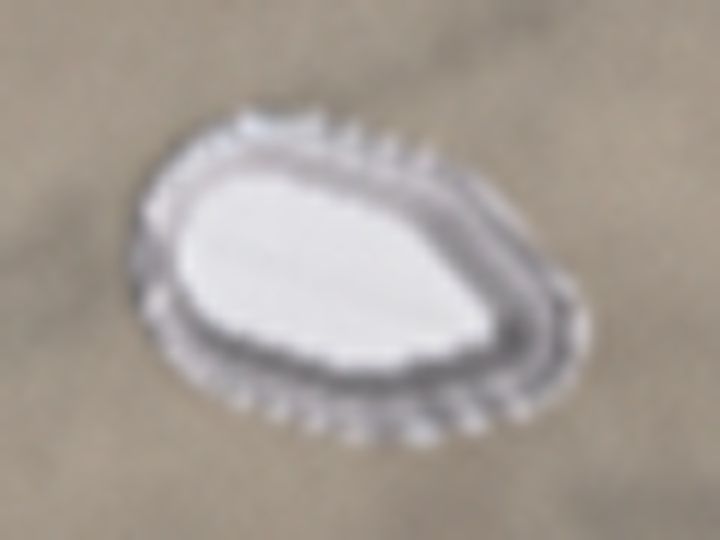

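The dish rim outline spans about columns 331–369 and rows 254–282, with the nose toward the lower right. I'll use that later.

Call:
arm_command:
  commands:
    - [[0,0.1,-5,0,4],[0,0.1,-8.5,0,4],[0,0.1,-8.5,0,4],[0,0.1,-8.5,0,4]]

```text
time: 2.05
tool_pos: [0.4378, -0.4122, 0.1801]
ee_rot: [-2.445, -1.972, 0.0]
ft_force: [-0.1, -0.3, 0.9]
finger_gap: 0.47
grasp_force: 0.0
```

```bash
python3 - <<'E'
from h import *
st(); c=cap('top','t2.png'); im=c['frame'][:,:,::-1][225:290,370:460]
cv2.imwrite('pics/t2c.png',cv2.resize(im,None,fx=8,fy=8,interpolation=cv2.INTER_CUBIC)); st()
E
```

```text
t 2.05 pos [ 0.4378 -0.4122  0.1801] psi -12.24 tilt -0.0002 F [-0.1 -0.3  0.9] gap 0.47 gf 0.0 j6 -0.71
t 2.1 pos [ 0.4385 -0.4127  0.1818] psi -12.22 tilt 0.0024 F [0.5 0.4 0.6] gap 0.466 gf 0.0 j6 -0.71
```

View pics/t2c.png

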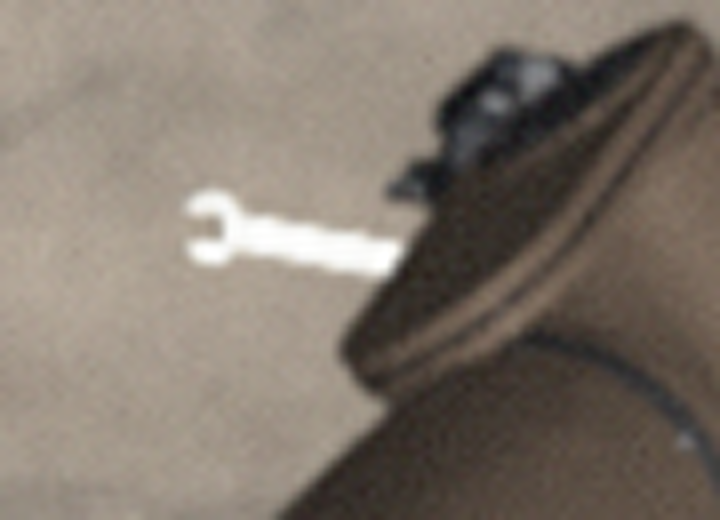

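The view shows the spanner's left half at about (400,255), with the arm hiding the grasp. Now I'll lower and grip.

Call:
arm_command:
  commands:
    - [[0,0,-0.6,0,4],[0,0,-0.6,0,2],[0,0,-0.6,0,0],[0,0,-0.6,0,0],[0,0,-0.6,0,0],[0,0,-0.6,0,0],[0,0,-0.6,0,0],[0,0,-0.6,0,0]]

```text
time: 2.9
tool_pos: [0.4387, -0.4117, 0.1751]
ee_rot: [2.443, 1.973, -0.0]
ft_force: [-1.0, 1.3, 5.5]
finger_gap: 0.101
grasp_force: 58.9
```

```bash
python3 -c "
from h import *
st()"
```

```text
t 2.9 pos [ 0.4387 -0.4117  0.1751] psi -12.14 tilt 0.0012 F [-1.   1.3  5.5] gap 0.101 gf 58.9 j6 -0.71
```

Call:
arm_command:
  commands:
    - [[0,0,5,0,0],[0,0,10,0,0],[5.4,44.3,10,-73.1,0],[5.4,44.3,10,-73.1,0],[5.4,44.3,10,-73.1,0],[5.4,44.3,10,-73.1,0],[5.4,44.3,10,-73.1,0],[5.4,44.3,10,-73.1,0],[5.4,44.3,10,-73.1,0],[5.4,44.3,10,-73.1,0],[5.4,44.3,10,-73.1,0],[5.4,44.3,10,-73.1,0]]

```text
time: 4.1
tool_pos: [0.4918, 0.0343, 0.2733]
ee_rot: [-3.138, -0.128, 0.001]
ft_force: [0.5, -0.2, -0.5]
finger_gap: 0.103
grasp_force: 58.9
```

Call:
arm_command:
  commands:
    - [[0,0,0,0,0],[0,0,0,0,0]]

```text
time: 4.3
tool_pos: [0.492, 0.0323, 0.2733]
ee_rot: [3.139, 0.134, -0.001]
ft_force: [0.4, -0.1, -0.7]
finger_gap: 0.1
grasp_force: 58.9
```

```bash
python3 - <<'E'
from h import *
st()
c=cap('top');d=cap('scene')
a=cv2.resize(c['frame'][185:300,195:295],(400,460));b=cv2.resize(d['frame'][160:275,230:330],(400,460))
cv2.imwrite('pics/s1.png',np.hstack([a,b])[:,:,::-1])
E
```

```text
t 4.3 pos [0.492  0.0323 0.2733] psi -85.12 tilt 0.0002 F [ 0.4 -0.1 -0.7] gap 0.1 gf 58.9 j6 1.35
```

View pics/s1.png

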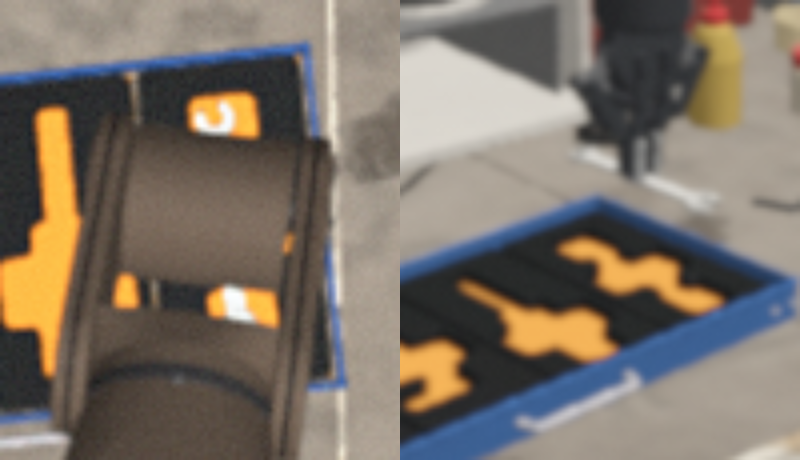

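The spanner is held level. In the top half, its far head is at (213,118) and its near head at (238,300), both over the pocket ends.

Call:
arm_command:
  commands:
    - [[0,0,-4,0,0],[0,0,-7.5,0,0],[0,0,-8.3,0,0],[0,0,-8.3,0,0],[0,0,-8.3,0,0]]

```text
time: 4.9
tool_pos: [0.4927, 0.0308, 0.1913]
ee_rot: [3.139, 0.128, 0.001]
ft_force: [-0.1, 0.9, -0.6]
finger_gap: 0.1
grasp_force: 58.9
```

Call:
arm_command:
  commands:
    - [[0,0,0,0,2.4],[0,0,0,0,3],[0,0,0,0,3],[0,0,0,0,3],[0,0,5,0,3],[0,0,10,0,3],[0,0,10,0,4]]

```text
time: 5.6
tool_pos: [0.4951, 0.0315, 0.2985]
ee_rot: [3.136, 0.131, 0.024]
ft_force: [0.6, 0.5, 0.1]
finger_gap: 0.463
grasp_force: 0.0
```

Call:
arm_command:
  commands:
    - [[7.2,-38.9,0,97,5],[7.2,-38.9,0,97,5],[7.2,-38.9,0,97,5],[7.2,-38.9,0,97,5],[7.2,-38.9,0,97,5],[7.2,-38.9,0,97,5],[7.2,-38.9,0,97,5],[7.2,-38.9,0,97,5],[7.2,-38.9,0,97,5],[7.2,-38.9,0,97,5],[7.2,-38.9,0,97,5],[7.2,-38.9,0,97,5]]

```text
time: 6.8
tool_pos: [0.5642, -0.3575, 0.2899]
ee_rot: [-1.977, -2.441, -0.0]
ft_force: [0.4, -0.2, 0.6]
finger_gap: 0.589
grasp_force: 0.0
```

```bash
python3 - <<'E'
from h import *
c=cap('top');st()
a=cv2.resize(c['frame'][190:300,195:295],None,fx=5,fy=5)
cv2.imwrite('pics/s2.png',a[:,:,::-1])
E
```

```text
t 6.85 pos [ 0.5642 -0.3573  0.29  ] psi 12.08 tilt -0.0005 F [-0.4  0.7  0.4] gap 0.584 gf 0.0 j6 -0.93
```

View pics/s2.png

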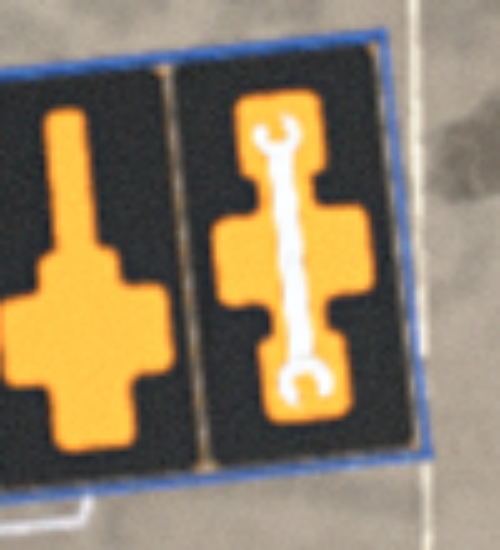

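The spanner lies flat inside its pocket, heads at (277,135) and (305,382). Next is the screwdriver.

Call:
arm_command:
  commands:
    - [[0,0,-5,0,5],[0,0,-10,0,5],[0,0,-11.5,0,5],[0,0,-11.5,0,5],[0,0,-11.5,0,3],[0,0,-11.5,0,1],[0,0,-11.5,0,1],[0,0,-11.5,0,1],[0,0,-11.5,0,1]]

```text
time: 7.75
tool_pos: [0.5648, -0.3576, 0.1772]
ee_rot: [1.981, 2.435, 0.0]
ft_force: [0.2, 1.2, 5.2]
finger_gap: 0.255
grasp_force: 59.1
```

```bash
python3 -c "
from h import *
st()"
```

```text
t 7.75 pos [ 0.5648 -0.3576  0.1772] psi 11.75 tilt 0.0015 F [0.2 1.2 5.2] gap 0.255 gf 59.1 j6 -0.92
```

Call:
arm_command:
  commands:
    - [[0,0,5,0,1],[0,0,10,0,1],[-11,49.8,10,83,1],[-11,49.8,10,83,1],[-11,49.8,10,83,1],[-11,49.8,10,83,1],[-11,49.8,10,83,1],[-11,49.8,10,83,1],[-11,49.8,10,83,1],[-11,49.8,10,83,1],[-11,49.8,10,83,1],[-11,49.8,10,83,1]]

```text
time: 8.95
tool_pos: [0.4552, 0.1327, 0.2754]
ee_rot: [0.137, -3.138, 0.0]
ft_force: [0.9, 0.7, 0.1]
finger_gap: 0.254
grasp_force: 59.1
```

Call:
arm_command:
  commands:
    - [[0,0,0,0,1],[0,0,0,0,1],[0,0,0,0,1]]

```text
time: 9.25
tool_pos: [0.4565, 0.1304, 0.2755]
ee_rot: [0.129, -3.139, 0.001]
ft_force: [-0.4, 0.8, 0.1]
finger_gap: 0.252
grasp_force: 59.1
```

```bash
python3 - <<'E'
from h import *
st()
c=cap('top');d=cap('scene')
a=cv2.resize(c['frame'][185:300,170:270],(400,460));b=cv2.resize(d['frame'][160:275,200:300],(400,460))
cv2.imwrite('pics/s3.png',np.hstack([a,b])[:,:,::-1])
E
```

```text
t 9.25 pos [0.4565 0.1304 0.2755] psi 94.69 tilt -0.0003 F [-0.4  0.8  0.1] gap 0.252 gf 59.1 j6 -1.59
```

View pics/s3.png

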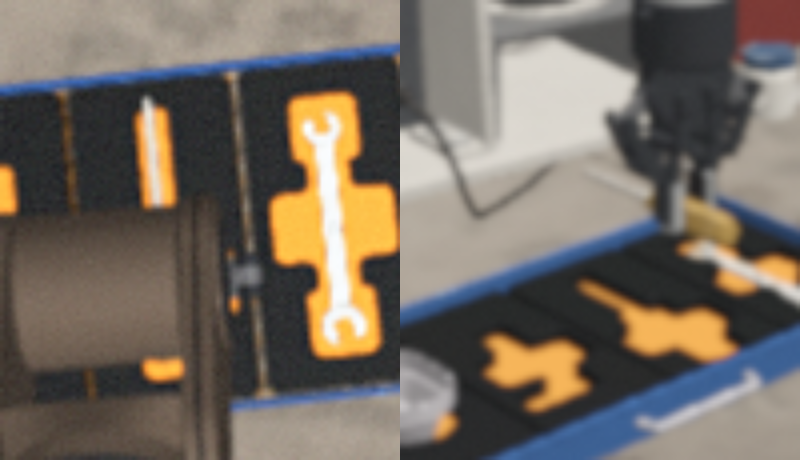

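The blade at (150,150) sits slightly right of its slot, because the last move stopped about 1 cm short in y. I'll correct that and lower.

Call:
arm_command:
  commands:
    - [[-0.2,1,0,0,1],[-0.2,1,-4,0,1],[-0.2,1,-4,0,1]]

```text
time: 9.65
tool_pos: [0.4524, 0.1405, 0.2315]
ee_rot: [0.127, -3.129, 0.001]
ft_force: [-1.6, -0.2, -1.1]
finger_gap: 0.256
grasp_force: 59.2
```

Call:
arm_command:
  commands:
    - [[0,0,-3,0,1],[0,0,-4.3,0,1],[0,0,-4.3,0,1],[0,0,-4.3,0,1]]

```text
time: 10.05
tool_pos: [0.4548, 0.1409, 0.1932]
ee_rot: [0.129, -3.139, -0.0]
ft_force: [-0.3, 0.7, -0.3]
finger_gap: 0.255
grasp_force: 59.3
```

```bash
python3 -c "
from h import *
st()"
```

```text
t 10.05 pos [0.4548 0.1409 0.1932] psi 94.72 tilt 0.0001 F [-0.3  0.7 -0.3] gap 0.255 gf 59.3 j6 -1.57
```

Call:
arm_command:
  commands:
    - [[0,0,-0.15,0,1],[0,0,-0.15,0,3.5],[0,0,-0.15,0,4.5],[0,0,-0.15,0,4.5],[0,0,-0.15,0,4.5],[0,0,5,0,4.5],[0,0,10,0,4.5],[0,0,10,0,4.5]]

```text
time: 10.85
tool_pos: [0.4571, 0.1413, 0.3001]
ee_rot: [-0.13, 3.124, 0.001]
ft_force: [0.9, 0.5, 0.7]
finger_gap: 0.524
grasp_force: 0.0
```

Call:
arm_command:
  commands:
    - [[10,-36,0,-70.2,4],[10,-36,0,-70.2,4],[10,-36,0,-70.2,4],[10,-36,0,-70.2,4],[10,-36,0,-70.2,4],[10,-36,0,-70.2,4],[10,-36,0,-70.2,4],[10,-36,0,-70.2,4],[10,-36,0,-70.2,4],[10,-36,0,-70.2,4],[10,-36,0,-70.2,4]]

```text
time: 11.95
tool_pos: [0.5541, -0.2178, 0.292]
ee_rot: [-1.694, -2.644, -0.0]
ft_force: [0.6, 0.8, -0.1]
finger_gap: 0.467
grasp_force: 0.0
```

```bash
python3 - <<'E'
from h import *
c=cap('top');st()
a=cv2.resize(c['frame'][190:300,165:265],None,fx=5,fy=5)
cv2.imwrite('pics/s4.png',a[:,:,::-1])
E
```

```text
t 12.0 pos [ 0.5541 -0.2175  0.2922] psi 24.71 tilt -0.0006 F [0.3 0.6 0.5] gap 0.465 gf 0.0 j6 -0.98
```

View pics/s4.png

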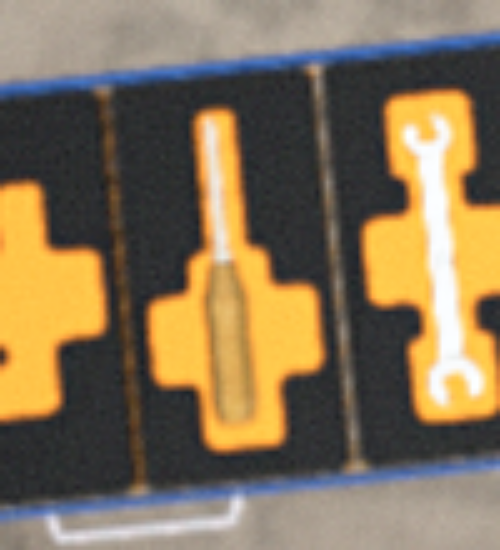

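The screwdriver lies in its pocket, blade at (215,190) and handle at (233,345). Next I'll grip the hex key and, at the same time, measure the dish outline from the first frame.

Call:
arm_command:
  commands:
    - [[0.1,-0.2,-5,0,4],[0.1,-0.2,-10,0,4],[0.1,-0.2,-11.7,0,4],[0.1,-0.2,-11.7,0,4],[0.1,-0.2,-11.7,0,2],[0.1,-0.2,-11.7,0,0],[0.1,-0.2,-11.7,0,0],[0.1,-0.2,-11.7,0,0],[0.1,-0.2,-11.7,0,0],[0.1,-0.2,-11.7,0,0]]

```text
time: 13.0
tool_pos: [0.556, -0.221, 0.1769]
ee_rot: [1.698, 2.642, 0.001]
ft_force: [0.2, 2.0, 6.0]
finger_gap: 0.064
grasp_force: 59.2
```

```bash
python3 - <<'E'
from m import *
st();c=cap('top');fr=np.load('fr0.npy')
def hull(x,th,z,sign=None):
    r=roi(fr,*x);bg=np.median(np.r_[r[:12].reshape(-1,3),r[-12:].reshape(-1,3)],0)
    d=np.linalg.norm(r-bg,axis=2);m=(d>th).astype(np.uint8)
    m=cv2.morphologyEx(m,cv2.MORPH_OPEN,np.ones((5,5)))
    m[:8]=0;m[-8:]=0;m[:,:8]=0;m[:,-8:]=0
    H=cv2.convexHull(np.argwhere(m)[:,::-1].astype(np.int32)).reshape(-1,2)
    W=ray(c,(H+.5)/F-.5+x[:2],z)[:,:2].astype(np.float32);return W
for th in (20,28,36):
    W=hull((325,250,375,286),th,.036);b=cv2.minAreaRect(W*1000);print(th,np.round(b[0],1),np.round(b[1],1),round(b[2],2),W.min(0).round(3),W.max(0).round(3))
    for a in (60,62,64,66,68,70):
        u=np.array([np.cos(np.radians(a)),np.sin(np.radians(a))]);t=W@u;w=W@np.array([u[1],-u[0]])
        print('  ',a,'len',round(float(np.ptp(t))*1e3,1),'wid',round(float(np.ptp(w))*1e3,1),'mid',((t.min()+t.max())/2*u+(w.min()+w.max())/2*np.array([u[1],-u[0]])).round(4))
E
```

```text
t 13.0 pos [ 0.556  -0.221   0.1769] psi 24.54 tilt 0.0012 F [0.2 2.  6. ] gap 0.064 gf 59.2 j6 -0.98
20 [ 416.7 -211.3] [111.8  67.3] 71.91 [ 0.377 -0.266] [ 0.454 -0.156]
   60 len 108.2 wid 71.2 mid [ 0.4163 -0.2115]
   62 len 109.2 wid 70.7 mid [ 0.4164 -0.2115]
   64 len 110.0 wid 70.2 mid [ 0.4164 -0.2115]
   66 len 110.6 wid 69.5 mid [ 0.4165 -0.2114]
   68 len 111.2 wid 68.8 mid [ 0.4166 -0.2114]
   70 len 111.6 wid 68.1 mid [ 0.4166 -0.2113]
28 [ 415.5 -214.7] [103.9  65.8] 71.91 [ 0.381 -0.265] [ 0.453 -0.164]
   60 len 101.2 wid 69.7 mid [ 0.4147 -0.214 ]
   62 len 101.9 wid 69.2 mid [ 0.4148 -0.2141]
   64 len 102.6 wid 68.7 mid [ 0.4149 -0.2143]
   66 len 103.1 wid 68.1 mid [ 0.4151 -0.2144]
   68 len 103.5 wid 67.4 mid [ 0.4152 -0.2145]
   70 len 103.8 wid 66.6 mid [ 0.4153 -0.2146]
36 [ 414.9 -216.1] [99.9 65. ] 71.0 [ 0.381 -0.265] [ 0.453 -0.165]
   60 len 97.8 wid 68.6 mid [ 0.4142 -0.2149]
   62 len 98.5 wid 68.1 mid [ 0.4143 -0.2152]
   64 len 99.0 wid 67.5 mid [ 0.4144 -0.2154]
   66 len 99.4 wid 66.9 mid [ 0.4145 -0.2156]
   68 len 99.7 wid 66.2 mid [ 0.4146 -0.2158]
   70 len 99.9 wid 65.4 mid [ 0.4148 -0.216 ]
```

Call:
arm_command:
  commands:
    - [[0,0,5,0,0],[0,0,10,0,0],[-8,46.8,10,70.2,0],[-8,46.8,10,70.2,0],[-8,46.8,10,70.2,0],[-8,46.8,10,70.2,0],[-8,46.8,10,70.2,0],[-8,46.8,10,70.2,0],[-8,46.8,10,70.2,0],[-8,46.8,10,70.2,0],[-8,46.8,10,70.2,0],[-8,46.8,10,70.2,0]]

```text
time: 14.25
tool_pos: [0.4741, 0.2499, 0.2754]
ee_rot: [0.136, -3.139, -0.0]
ft_force: [-0.2, -0.4, -1.0]
finger_gap: 0.058
grasp_force: 58.8
```

Call:
arm_command:
  commands:
    - [[0,0,0,0,0],[0,0,0,0,0]]

```text
time: 14.45
tool_pos: [0.4752, 0.247, 0.2753]
ee_rot: [0.132, -3.138, 0.001]
ft_force: [0.7, 0.1, -0.8]
finger_gap: 0.063
grasp_force: 58.9
```

```bash
python3 - <<'E'
from h import *
st()
c=cap('top');d=cap('scene')
a=cv2.resize(c['frame'][195:295,110:210],(400,400));b=cv2.resize(d['frame'][170:270,180:280],(400,400))
cv2.imwrite('pics/s5.png',np.hstack([a,b])[:,:,::-1])
E
```

```text
t 14.45 pos [0.4752 0.247  0.2753] psi 94.83 tilt -0.0009 F [ 0.7  0.1 -0.8] gap 0.063 gf 58.9 j6 -1.36
```

View pics/s5.png

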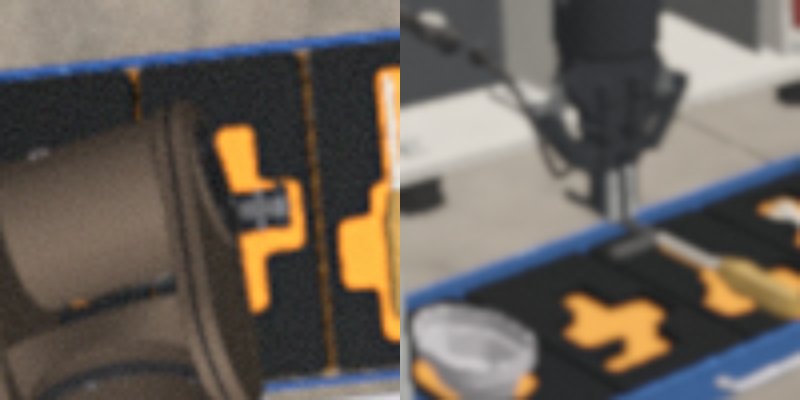

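The key is held level above its pocket. In the scene half, its corner is at (635,245). Now I'll lower and release it.

Call:
arm_command:
  commands:
    - [[0,0.1,-4,0,0],[0,0.1,-7.5,0,0],[0,0.1,-8.5,0,0],[0,0.1,-8.5,0,0],[0,0.1,-8.5,0,0],[0,0.1,-8.5,0,0]]

```text
time: 15.15
tool_pos: [0.4759, 0.2472, 0.1911]
ee_rot: [-0.128, 3.138, 0.0]
ft_force: [0.2, 0.4, -0.8]
finger_gap: 0.064
grasp_force: 62.0
```

```bash
python3 -c "
from h import *
st()"
```

```text
t 15.15 pos [0.4759 0.2472 0.1911] psi 94.67 tilt 0.0001 F [ 0.2  0.4 -0.8] gap 0.064 gf 62.0 j6 -1.36
```

Call:
arm_command:
  commands:
    - [[0,0,-0.05,0,2],[0,0,-0.05,0,2.8],[0,0,-0.05,0,2.8],[0,0,-0.05,0,2.8],[0,0,5,0,2.8],[0,0,10,0,3],[0,0,10,0,3]]

```text
time: 15.85
tool_pos: [0.4781, 0.249, 0.2988]
ee_rot: [-0.13, 3.124, 0.006]
ft_force: [1.5, 1.1, 0.7]
finger_gap: 0.355
grasp_force: 0.0
```

Call:
arm_command:
  commands:
    - [[-1,-20,0,-95,8.4],[-1,-20,0,-95,8.4],[-1,-20,0,-95,8.4],[-1,-20,0,-95,8.4],[-5.8,-45.8,0,-95,8.4],[-5.8,-45.8,0,-95,8.4],[-5.8,-45.8,0,-95,8.4],[-5.8,-45.8,0,-95,8.4],[-5.8,-45.8,0,-95,8.4],[-5.8,-45.8,0,-95,8.4],[-5.8,-45.8,0,-95,8.4],[-5.8,-45.8,0,-95,8.4]]

```text
time: 17.05
tool_pos: [0.4172, -0.2107, 0.2904]
ee_rot: [-2.228, -2.214, -0.0]
ft_force: [0.2, 0.9, 0.1]
finger_gap: 0.985
grasp_force: 0.0
```

Call:
arm_command:
  commands:
    - [[0,0,0,-21.7,8.4],[0,0,0,-21.7,8.4],[0,0,0,-21.7,8.4],[0,0,0,-21.7,8.4]]

```text
time: 17.45
tool_pos: [0.4175, -0.2094, 0.2905]
ee_rot: [-2.6, -1.763, 0.0]
ft_force: [0.7, 0.2, -0.1]
finger_gap: 0.981
grasp_force: 0.0
```

```bash
python3 - <<'E'
from m import *
st();c=cap('top');fr=np.load('fr0.npy')
im=cv2.resize(c['frame'][195:295,100:200],(400,400))
# twin: grey low-sat bright on black/orange
x=(103,225,145,280);r=cv2.resize(fr[x[1]:x[3],x[0]:x[2]],None,fx=F,fy=F,interpolation=cv2.INTER_CUBIC)
h,s,v=[k.astype(int) for k in cv2.split(cv2.cvtColor(r,cv2.COLOR_RGB2HSV))]
m=((v>85)&(s<90)).astype(np.uint8);m=cv2.morphologyEx(m,cv2.MORPH_OPEN,np.ones((4,4)));m=big(m)
H=cv2.convexHull(np.argwhere(m)[:,::-1].astype(np.int32)).reshape(-1,2)
W=ray(c,(H+.5)/F-.5+x[:2],.050)[:,:2]
th=np.radians(94.75);X=np.array([np.cos(th),np.sin(th)]);Y=np.array([-X[1],X[0]])
L=(W-np.array([.4656,.3646]));print('twin local x',(L@X).min(),(L@X).max(),'y',(L@Y).min(),(L@Y).max())
vis=cv2.resize(r,None,fx=400/r.shape[0],fy=400/r.shape[0]);k=400/r.shape[0]
cv2.polylines(vis,[(H*k).astype(np.int32)],True,(255,0,0),1)
# expected rim outline points from prior pose
P=np.array([[.4656,.3646]+a*X/1e3+b*Y/1e3 for a,b in((31,0),(-31,0),(0,43),(0,-56))]);p=proj(c,np.c_[P,np.full(4,.05)])
for q in p: cv2.circle(vis,tuple(((((q-x[:2])+.5)*F)*k).astype(int)),3,(0,255,0),-1)
# loose
x2=(325,250,375,286);r2=roi(fr,*x2);vis2=cv2.resize(r2,None,fx=400/r2.shape[1]*1.0,fy=400/r2.shape[1]);k2=400/r2.shape[1]
th=np.radians(-22);X=np.array([np.cos(th),np.sin(th)]);Y=np.array([-X[1],X[0]])
P=np.array([[.4173,-.210]+a*X/1e3+b*Y/1e3 for a,b in((31,0),(-31,0),(31,20),(-31,20),(31,-10),(-31,-10),(0,43),(0,-56))]);p=proj(c,np.c_[P,np.full(8,.036)])
for q in p: cv2.circle(vis2,tuple(((((q-x2[:2])+.5)*F)*k2).astype(int)),3,(0,255,0),-1)
out=np.zeros((700,800,3),np.uint8)+60
out[:400,:400]=im;out[:400,400:400+vis.shape[1]]=vis;out[405:405+min(vis2.shape[0],295),:400]=vis2[:295]
cv2.imwrite('pics/s6.png',cv2.resize(out[:,:,::-1],(680,595)))
E
```

```text
t 17.45 pos [ 0.4175 -0.2094  0.2905] psi -21.72 tilt -0.0003 F [ 0.7  0.2 -0.1] gap 0.981 gf 0.0 j6 -0.3
twin local x -0.032303322538919196 0.03489453943364151 y -0.05852147585703948 0.04604958557200522
```

View pics/s6.png

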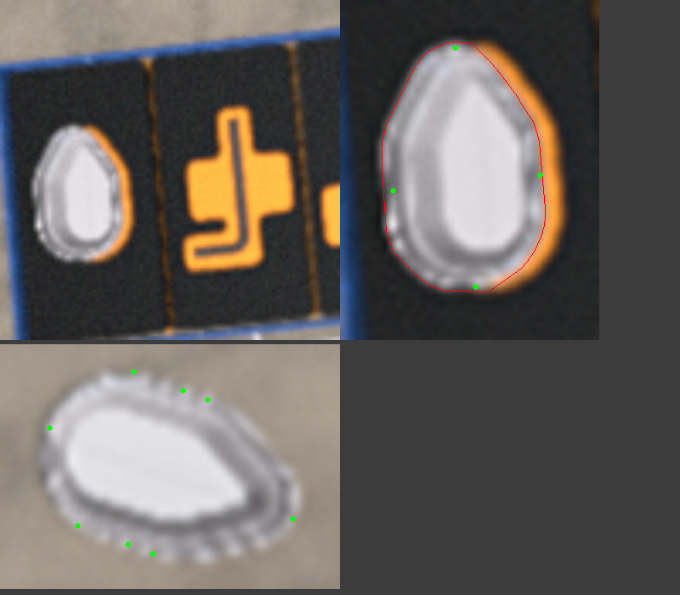

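The hex key lies in its L pocket at (235,190) to (215,250). The twin's predicted rim dots lie about on its rim, with a small leftward offset. The loose dish's predicted dots lie on its outline. Next I'll grip the dish and calibrate the camera bias from the placed tools.

Call:
arm_command:
  commands:
    - [[0,0,-5,0,8.4],[0,0,-8,0,8.4],[0,0,-9.45,0,8.4],[0,0,-9.45,0,8.4],[0,0,-9.45,0,6.5],[0,0,-9.45,0,4],[0,0,-9.45,0,4],[0,0,-9.45,0,4],[0,0,-9.45,0,4]]

```text
time: 18.4
tool_pos: [0.4184, -0.2107, 0.1982]
ee_rot: [2.6, 1.756, 0.002]
ft_force: [0.3, 0.9, 7.4]
finger_gap: 0.703
grasp_force: 65.1
```

```bash
python3 - <<'E'
from m import *
st();fr=np.mean([cap('top')['frame'] for _ in range(6)],0).astype(np.uint8);c=cap('top');np.save('fr1.npy',fr)
def hs(x): return [k.astype(int) for k in cv2.split(cv2.cvtColor(roi(fr,*x),cv2.COLOR_RGB2HSV))]
x=(234,200,274,278);h,s,v=hs(x);m=big((s<70)&(v>150));P=pts(c,m,x[:2],.019);print('spanner',mom(P),'tcp .4927 .0308')
x=(150,220,189,280);h,s,v=hs(x);o=(h>10)&(h<30)&(s>140)&(v>130)
o=cv2.morphologyEx(big(o).astype(np.uint8),cv2.MORPH_CLOSE,np.ones((25,25)));o=cv2.erode(o,np.ones((9,9)))
m=big((v<130)&(o>0));P=pts(c,m,x[:2],.022);a=mom(P);print('key',a)
t=np.radians(94.7);R=np.array([[np.cos(t),-np.sin(t)],[np.sin(t),np.cos(t)]]);print('expected key centroid',np.array([.4759,.2472])+R@np.array([-.0119+.0175,.0119]))
# screwdriver blade+handle across position
x=(195,200,232,285);h,s,v=hs(x);m=big((s<100)&(v>140)&(np.arange(s.shape[0])[:,None]<230)&(np.arange(s.shape[0])[:,None]>40));P=pts(c,m,x[:2],.0265);q=mom(P);print('blade',q)
L=R.T@(q[0]-np.array([.4548,.1409]));print('blade local x off from grip line',L)
# twin profiles
t=np.radians(94.75);X=np.array([np.cos(t),np.sin(t)]);Y=np.array([-X[1],X[0]]);O=np.array([.4656,.3646])
g=np.arange(-42,42.1,1)
def prof(f,z):
    P=np.array([np.r_[f(a),z] for a in g]);p=proj(c,P).astype(np.float32)
    return cv2.remap(fr,p[:,:1],p[:,1:],cv2.INTER_LINEAR)[:,0].astype(float)
A=np.mean([prof(lambda a:O+a*X/1e3+b*Y/1e3,.05) for b in range(-4,13,2)],0)
print('xprof');print(np.c_[g,A.astype(int)][::2].tolist())
E
```

```text
t 18.4 pos [ 0.4184 -0.2107  0.1982] psi -21.92 tilt 0.004 F [0.3 0.9 7.4] gap 0.703 gf 65.1 j6 -0.3
spanner (array([0.48875789, 0.03240961]), np.float64(-175.20872270904454), array([ 18.72975092, 152.86821928])) tcp .4927 .0308
key (array([0.46443175, 0.2536108 ]), np.float64(173.7228213861182), array([ 28.48253429, 113.35860385]))
expected key centroid [0.46358116 0.2518061 ]
blade (array([0.52714367, 0.14884064]), np.float64(-175.33713569238498), array([ 6.88897965, 76.09664718]))
blade local x off from grip line [ 0.0019862  -0.07275105]
xprof
[[-42.0, 54.0, 43.0, 41.0], [-40.0, 116.0, 74.0, 42.0], [-38.0, 196.0, 121.0, 49.0], [-36.0, 246.0, 163.0, 64.0], [-34.0, 249.0, 171.0, 89.0], [-32.0, 211.0, 159.0, 122.0], [-30.0, 173.0, 154.0, 151.0], [-28.0, 159.0, 158.0, 165.0], [-26.0, 156.0, 154.0, 160.0], [-24.0, 179.0, 176.0, 181.0], [-22.0, 209.0, 205.0, 210.0], [-20.0, 227.0, 224.0, 228.0], [-18.0, 228.0, 225.0, 229.0], [-16.0, 228.0, 225.0, 229.0], [-14.0, 228.0, 225.0, 229.0], [-12.0, 227.0, 224.0, 228.0], [-10.0, 226.0, 223.0, 227.0], [-8.0, 225.0, 222.0, 226.0], [-6.0, 226.0, 223.0, 227.0], [-4.0, 228.0, 224.0, 228.0], [-2.0, 228.0, 225.0, 229.0], [0.0, 229.0, 225.0, 229.0], [2.0, 228.0, 226.0, 229.0], [4.0, 229.0, 225.0, 229.0], [6.0, 229.0, 225.0, 229.0], [8.0, 227.0, 223.0, 227.0], [10.0, 209.0, 204.0, 209.0], [12.0, 189.0, 184.0, 189.0], [14.0, 175.0, 171.0, 175.0], [16.0, 172.0, 169.0, 173.0], [18.0, 172.0, 168.0, 172.0], [20.0, 179.0, 174.0, 179.0], [22.0, 192.0, 188.0, 193.0], [24.0, 205.0, 200.0, 205.0], [26.0, 178.0, 173.0, 178.0], [28.0, 150.0, 146.0, 150.0], [30.0, 144.0, 140.0, 144.0], [32.0, 149.0, 146.0, 150.0], [34.0, 105.0, 103.0, 105.0], [36.0, 57.0, 57.0, 58.0], [38.0, 33.0, 35.0, 35.0], [40.0, 33.0, 35.0, 35.0], [42.0, 35.0, 37.0, 37.0]]
```

```bash
python3 - <<'E'
from m import *
fr=np.load('fr1.npy');c=cap('top');t=np.radians(94.75);X=np.array([np.cos(t),np.sin(t)]);Y=np.array([-X[1],X[0]]);O=np.array([.4656,.3646])
g=np.arange(-72,72.1,1.)
for y0 in (-88,80):
    A=0
    for b in range(y0-6,y0+7,2):
        P=np.array([np.r_[O+a*X/1e3+b*Y/1e3,.026] for a in g]);p=proj(c,P).astype(np.float32)
        A=A+cv2.remap(fr,p[:,:1],p[:,1:],cv2.INTER_LINEAR)[:,0].astype(float)/7
    for lo,hi in((-72,-42),(44,72)):
        k=(g>=lo)&(g<=hi);print(y0,lo,[(int(a),*map(int,q)) for a,q in zip(g[k],A[k])][::2])
# other seams: R-B weighted centroid along X from driver origin
O2=np.array([.4843,.1426])
for s in (-55,55):
  for y0 in (-96,96):
    g=np.arange(s-8,s+8.1,.5);A=0
    for b in range(y0-4,y0+5,2):
        p=proj(c,np.array([np.r_[O2+a*X/1e3+b*Y/1e3,.026] for a in g])).astype(np.float32);A=A+cv2.remap(fr,p[:,:1],p[:,1:],cv2.INTER_LINEAR)[:,0].sum(1).astype(float)
    w=np.clip(A-np.median(A),0,None);print('seam drv',s,y0,(w*g).sum()/w.sum())
E
```

```text
-88 -72 [(-72, 38, 41, 42), (-70, 38, 40, 42), (-68, 38, 40, 41), (-66, 39, 40, 42), (-64, 38, 39, 42), (-62, 38, 39, 42), (-60, 43, 41, 41), (-58, 52, 44, 37), (-56, 63, 44, 26), (-54, 44, 32, 21), (-52, 33, 29, 26), (-50, 31, 33, 35), (-48, 36, 39, 40), (-46, 38, 40, 41), (-44, 38, 40, 40), (-42, 37, 40, 40)]
-88 44 [(44, 36, 37, 38), (46, 35, 36, 37), (48, 35, 36, 37), (50, 36, 36, 37), (52, 35, 37, 40), (54, 32, 38, 49), (56, 30, 44, 67), (58, 30, 52, 87), (60, 36, 64, 110), (62, 50, 82, 137), (64, 79, 107, 163), (66, 115, 125, 158), (68, 146, 142, 147), (70, 167, 155, 142), (72, 170, 157, 142)]
80 -72 [(-72, 41, 43, 44), (-70, 39, 42, 43), (-68, 40, 41, 43), (-66, 40, 41, 43), (-64, 38, 40, 42), (-62, 37, 39, 41), (-60, 36, 37, 38), (-58, 46, 39, 33), (-56, 60, 43, 28), (-54, 67, 45, 26), (-52, 47, 35, 28), (-50, 37, 37, 36), (-48, 36, 39, 42), (-46, 39, 40, 43), (-44, 39, 40, 42), (-42, 40, 41, 43)]
80 44 [(44, 37, 39, 40), (46, 37, 38, 39), (48, 37, 38, 38), (50, 36, 37, 38), (52, 36, 38, 41), (54, 34, 40, 51), (56, 32, 46, 69), (58, 31, 54, 89), (60, 35, 66, 112), (62, 50, 85, 142), (64, 79, 107, 162), (66, 114, 127, 160), (68, 145, 143, 150), (70, 163, 153, 143), (72, 165, 154, 140)]
seam drv -55 -96 -55.77324455205811
seam drv -55 96 -55.54863495177374
seam drv 55 -96 55.14389763779528
seam drv 55 96 55.67438981252211
```

Call:
arm_command:
  commands:
    - [[0,0,5,0,4],[0,0,10,0,4],[4,30,10,85,4],[4,30,10,85,4],[4,30,10,85,4],[4,30,10,85,4],[4,30,10,85,4],[4,30,10,85,4],[4,30,10,85,4],[4,30,10,85,4],[4,30,10,85,4],[4,30,10,85,4]]

```text
time: 20.0
tool_pos: [0.4571, 0.0903, 0.2961]
ee_rot: [-0.721, -3.057, 0.0]
ft_force: [0.5, 0.3, -0.9]
finger_gap: 0.699
grasp_force: 65.3
```

Call:
arm_command:
  commands:
    - [[0.5,27.5,0,31.7,4],[0.5,27.5,0,31.7,4],[0.5,27.5,0,31.7,4],[0.5,27.5,0,31.7,4],[0.5,27.5,0,31.7,4],[0.5,27.5,0,31.7,4],[0.5,27.5,0,31.7,4],[0.5,27.5,0,31.7,4],[0.5,27.5,-2.2,31.7,4],[0.5,27.5,-2.2,31.7,4],[0.5,27.5,-2.2,31.7,4]]

```text
time: 21.1
tool_pos: [0.4624, 0.3637, 0.2737]
ee_rot: [0.128, -3.137, 0.002]
ft_force: [1.1, -0.9, -1.1]
finger_gap: 0.7
grasp_force: 65.3
```

```bash
python3 - <<'E'
from m import *
st();c=cap('scene');fr=np.mean([cap('scene')['frame'] for _ in range(5)],0).astype(np.uint8);np.save('fs.npy',fr);st()
x0,y0,x1,y1=160,200,250,290
im=cv2.resize(fr[y0:y1,x0:x1],None,fx=6.5,fy=6.5,interpolation=cv2.INTER_CUBIC)
t=np.radians(94.75);X=np.array([np.cos(t),np.sin(t)]);Y=np.array([-X[1],X[0]])
def mark(O,zr,col):
    for a,b in((31,0),(-31,0),(0,43),(0,-56)):
        q=proj(c,[np.r_[O+a*X/1e3+b*Y/1e3,zr]])[0];cv2.circle(im,tuple(((q-[x0,y0]+.5)*6.5).astype(int)),2,col,-1)
p=np.array(env.state()['tool_pos']);mark(np.array([.4653,.364]),.05,(0,255,0));mark(p[:2]-.0023*Y,p[2]-.198+.036,(255,0,0))
cv2.imwrite('pics/s7.png',im[:,:,::-1])
E
```

```text
t 21.1 pos [0.4624 0.3637 0.2737] psi 94.66 tilt -0.001 F [ 1.1 -0.9 -1.1] gap 0.7 gf 65.3 j6 -1.16
t 21.4 pos [0.4628 0.3648 0.2751] psi 94.73 tilt 0.0005 F [-0.3 -0.8 -1. ] gap 0.701 gf 65.3 j6 -1.16
```

View pics/s7.png

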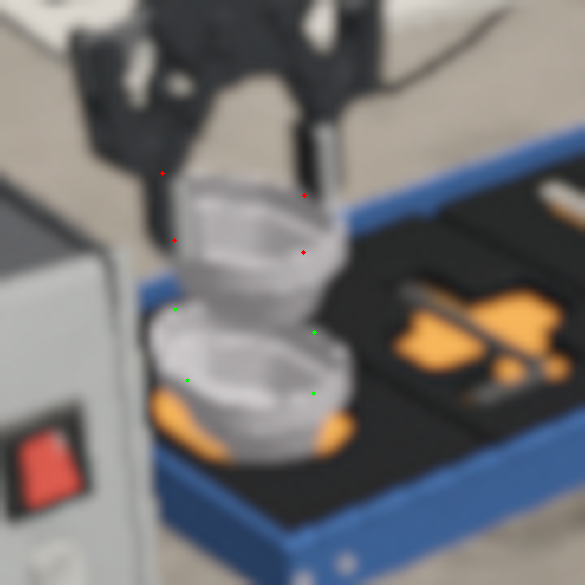

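The scene view shows the held dish (rim right end about 348,215) above the twin (right end about 353,360). It sits about 2 mm too far right (toward −x, −y), which agrees with the top-view offset. I'll shift (+1, +2) mm and descend, watching the force.

Call:
arm_command:
  commands:
    - [[0.1,0.2,0,0,4],[0.1,0.2,-2,0,4],[0.1,0.2,-2.8,0,4],[0.1,0.2,-3.4,0,4],[0.1,0.2,-3.4,0,4]]

```text
time: 21.9
tool_pos: [0.4631, 0.3668, 0.2391]
ee_rot: [0.13, -3.137, 0.002]
ft_force: [0.1, -0.8, -1.3]
finger_gap: 0.703
grasp_force: 65.3
```

Call:
arm_command:
  commands:
    - [[0,0,-0.2,0,4],[0,0,-0.4,0,4],[0,0,-0.4,0,4],[0,0,-0.4,0,4]]

```text
time: 22.3
tool_pos: [0.4636, 0.367, 0.2365]
ee_rot: [-0.13, 3.138, 0.0]
ft_force: [1.0, 1.0, -0.7]
finger_gap: 0.705
grasp_force: 65.3
```

```bash
python3 -c "
from h import *
st()"
```

```text
t 22.3 pos [0.4636 0.367  0.2365] psi 94.75 tilt 0.0002 F [ 1.   1.  -0.7] gap 0.705 gf 65.3 j6 -1.16
```

Call:
arm_command:
  commands:
    - [[0,0,-0.2,0,4],[0,0,-0.4,0,4],[0,0,-0.4,0,4],[0,0,-0.4,0,4]]

```text
time: 22.7
tool_pos: [0.4634, 0.3669, 0.2321]
ee_rot: [0.13, -3.139, 0.0]
ft_force: [-1.0, 0.2, -1.3]
finger_gap: 0.705
grasp_force: 65.3
```

Call:
arm_command:
  commands:
    - [[0,0,-0.2,0,4],[0,0,-0.3,0,4],[0,0,-0.3,0,4],[0,0,-0.3,0,4]]

```text
time: 23.1
tool_pos: [0.4635, 0.3669, 0.2292]
ee_rot: [0.13, -3.139, 0.0]
ft_force: [0.2, 0.9, -1.0]
finger_gap: 0.699
grasp_force: 65.3
```

Call:
arm_command:
  commands:
    - [[0,0,-0.1,0,4],[0,0,-0.2,0,4],[0,0,-0.2,0,4],[0,0,-0.2,0,4]]

```text
time: 23.5
tool_pos: [0.4636, 0.3669, 0.2273]
ee_rot: [-0.13, 3.139, -0.0]
ft_force: [0.0, -1.0, -0.2]
finger_gap: 0.703
grasp_force: 65.4
```

Call:
arm_command:
  commands:
    - [[0,0,-0.1,0,4],[0,0,-0.15,0,4],[0,0,-0.15,0,4],[0,0,-0.15,0,4]]

```text
time: 23.9
tool_pos: [0.4637, 0.3668, 0.2264]
ee_rot: [-0.13, 3.139, -0.001]
ft_force: [-1.1, -3.5, 5.3]
finger_gap: 0.699
grasp_force: 66.0
```

```bash
python3 -c "
from h import *
st()"
```

```text
t 23.9 pos [0.4637 0.3668 0.2264] psi 94.75 tilt -0.0006 F [-1.1 -3.5  5.3] gap 0.699 gf 66.0 j6 -1.16
```

Call:
arm_command:
  commands:
    - [[0,0,-0.05,0,4],[0,0,-0.05,0,4],[0,0,-0.05,0,7],[0,0,-0.05,0,8],[0,0,-0.05,0,8.4],[0,0,-0.05,0,8.4],[0,0,-0.05,0,8.4]]

```text
time: 24.6
tool_pos: [0.4634, 0.3671, 0.225]
ee_rot: [0.13, -3.139, -0.0]
ft_force: [0.5, -0.5, -0.1]
finger_gap: 0.983
grasp_force: 0.0
```

Call:
arm_command:
  commands:
    - [[0,0,3,0,8.4],[0,0,8,0,8.4],[0,0,12,0,8.4],[0,-20,14,0,8],[0,-40,14,0,6],[0,-40,14,0,6],[0,-40,14,0,6],[0,-40,14,0,6],[0,-40,14,0,6],[0,-40,14,0,6],[0,-40,14,0,6],[0,-40,14,0,6]]

```text
time: 25.8
tool_pos: [0.4635, -0.0378, 0.366]
ee_rot: [-0.118, 3.138, -0.003]
ft_force: [-0.4, 0.7, 0.1]
finger_gap: 0.703
grasp_force: 0.0
```

```bash
python3 - <<'E'
from m import *
st();c=cap('top')
fr=np.mean([cap('top')['frame'] for _ in range(4)],0).astype(np.uint8);np.save('fr2.npy',fr)
fs=np.mean([cap('scene')['frame'] for _ in range(4)],0).astype(np.uint8)
cv2.imwrite('pics/s8.png',np.hstack([cv2.resize(fr[220:285,95:165],(399,370),interpolation=cv2.INTER_CUBIC),cv2.resize(fs[220:285,165:235],(399,370),interpolation=cv2.INTER_CUBIC)])[:,:,::-1])
t=np.radians(94.75);X=np.array([np.cos(t),np.sin(t)]);Y=np.array([-X[1],X[0]]);O=np.array([.4656,.3646])
g=np.arange(-44,44.1,2)
A=0
for b in range(-4,13,2):
    p=proj(c,np.array([np.r_[O+a*X/1e3+b*Y/1e3,.064] for a in g])).astype(np.float32);A=A+cv2.remap(fr,p[:,:1],p[:,1:],cv2.INTER_LINEAR)[:,0].astype(float)/9
print([(int(a),*map(int,q)) for a,q in zip(g,A)])
x=(100,220,150,285);h,s,v=[k.astype(int) for k in cv2.split(cv2.cvtColor(roi(fr,*x),cv2.COLOR_RGB2HSV))]
m=((v>85)&(s<90)).astype(np.uint8);m=big(cv2.morphologyEx(m,cv2.MORPH_OPEN,np.ones((4,4))))
H=cv2.convexHull(np.argwhere(m)[:,::-1].astype(np.int32)).reshape(-1,2);L=ray(c,(H+.5)/F-.5+x[:2],.064)[:,:2]-O
print('loose local x',(L@X).min(),(L@X).max(),'y',(L@Y).min(),(L@Y).max())
E
```

```text
t 25.8 pos [ 0.4635 -0.0378  0.366 ] psi 94.31 tilt -0.0022 F [-0.4  0.7  0.1] gap 0.703 gf 0.0 j6 -1.95
[(-44, 106, 68, 42), (-42, 187, 115, 47), (-40, 243, 159, 62), (-38, 249, 169, 86), (-36, 211, 157, 115), (-34, 167, 146, 142), (-32, 148, 147, 153), (-30, 143, 141, 147), (-28, 156, 153, 158), (-26, 167, 163, 167), (-24, 172, 168, 173), (-22, 194, 190, 195), (-20, 219, 216, 220), (-18, 226, 224, 227), (-16, 227, 224, 228), (-14, 227, 224, 228), (-12, 228, 224, 228), (-10, 226, 223, 227), (-8, 225, 221, 225), (-6, 224, 221, 225), (-4, 226, 222, 226), (-2, 227, 223, 227), (0, 227, 223, 228), (2, 227, 224, 228), (4, 227, 223, 228), (6, 228, 224, 228), (8, 227, 224, 228), (10, 221, 216, 221), (12, 202, 197, 202), (14, 181, 177, 182), (16, 173, 168, 173), (18, 170, 166, 171), (20, 170, 167, 171), (22, 175, 172, 176), (24, 188, 183, 188), (26, 190, 185, 189), (28, 161, 157, 161), (30, 134, 131, 134), (32, 139, 136, 140), (34, 159, 156, 160), (36, 120, 118, 120), (38, 66, 66, 67), (40, 31, 34, 38), (42, 29, 39, 56), (44, 29, 49, 81)]
loose local x -0.03608289070089062 0.03698956697875657 y -0.05680556094363388 0.04710990736042408
```

View pics/s8.png

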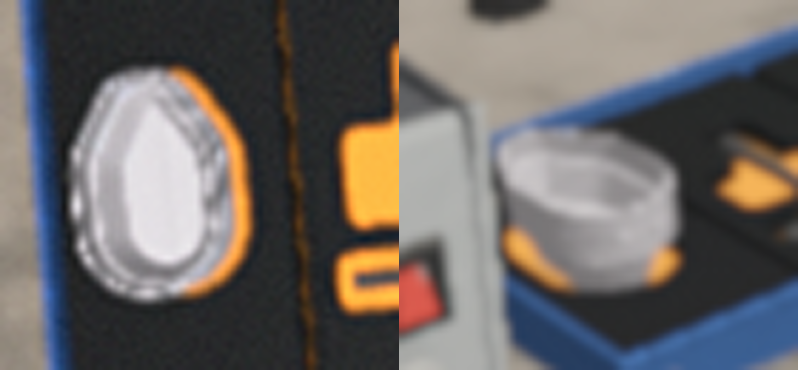

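The nested dish sits squarely over its twin: nose at top in the top half, about (150,70), rim level, and band flush on the lower band in the scene half. I'll confirm seating with a light press on its floor using closed fingers.

Call:
arm_command:
  commands:
    - [[0,40.4,0,-89.6,0],[0,40.4,0,-89.6,0],[0,40.4,0,-89.6,0],[0,40.4,0,-89.6,0],[0,40.4,0,-89.6,0],[0,40.4,0,-89.6,0],[0,40.4,0,-89.6,0],[0,40.4,0,-89.6,0],[0,40.4,0,-89.6,0],[0,40.4,0,-89.6,0],[0,40.4,0,-89.6,0],[0,40.4,0,-89.6,0]]

```text
time: 27.45
tool_pos: [0.4626, 0.3726, 0.3648]
ee_rot: [-2.121, -2.318, 0.001]
ft_force: [0.2, -0.5, 0.2]
finger_gap: -0.004
grasp_force: 0.0
```

Call:
arm_command:
  commands:
    - [[0,0,-5,0,0],[0,0,-10,0,0],[0,0,-14,0,0],[0,0,-15.3,0,0],[0,0,-15.3,0,0],[0,0,-15.3,0,0]]

```text
time: 28.05
tool_pos: [0.464, 0.3718, 0.2137]
ee_rot: [2.118, 2.319, 0.004]
ft_force: [0.4, -0.7, 0.1]
finger_gap: 0.003
grasp_force: 0.0
```

Call:
arm_command:
  commands:
    - [[0,0,-0.3,0,0],[0,0,-0.6,0,0],[0,0,-0.6,0,0],[0,0,-0.6,0,0]]

```text
time: 28.45
tool_pos: [0.4636, 0.371, 0.2067]
ee_rot: [2.119, 2.319, 0.001]
ft_force: [-0.2, 0.2, 1.1]
finger_gap: -0.001
grasp_force: 0.4
```

```bash
python3 -c "
from h import *
st()"
```

```text
t 28.45 pos [0.4636 0.371  0.2067] psi 5.15 tilt 0.0008 F [-0.2  0.2  1.1] gap -0.001 gf 0.4 j6 0.41
```

Call:
arm_command:
  commands:
    - [[0,-0.4,0,0,0],[0,-0.4,-0.1,0,0],[0,-0.4,-0.2,0,0],[0,-0.4,-0.2,0,0],[0,-0.4,-0.2,0,0]]

```text
time: 28.95
tool_pos: [0.4639, 0.367, 0.2066]
ee_rot: [2.119, 2.319, -0.001]
ft_force: [-4.1, -2.5, 12.0]
finger_gap: 0.001
grasp_force: 5.7
```

Call:
arm_command:
  commands:
    - [[0,0,-0.1,0,0],[0,0,-0.1,0,0],[0,0,-0.1,0,0]]

```text
time: 29.25
tool_pos: [0.464, 0.3671, 0.2066]
ee_rot: [2.119, 2.319, -0.002]
ft_force: [-5.6, -4.2, 16.4]
finger_gap: 0.001
grasp_force: 8.1
```

Firm contact at tip height 33.6 mm fits the seated floor (28 mm plus floor thickness), and the release height was +28 mm over the grasp as specified. I'll retreat, make a final numeric check, and hand in.

Call:
arm_command:
  commands:
    - [[0,0,0.3,0,0],[0,0,4,0,0],[0,0,9,0,0],[0,0,14,0,0],[0,-40,16,0,0],[0,-40,16,0,0],[0,-40,16,0,0],[0,-40,16,0,0],[0,-40,16,0,0],[0,-40,16,0,0],[0,-40,16,0,0],[0,-40,16,0,0]]

```text
time: 30.45
tool_pos: [0.4627, -0.0345, 0.3632]
ee_rot: [2.119, 2.318, 0.0]
ft_force: [0.4, 0.6, 0.8]
finger_gap: 0.001
grasp_force: 0.0
```

```bash
python3 - <<'E'
from m import *
st();c=cap('top');fr=np.mean([cap('top')['frame'] for _ in range(4)],0).astype(np.uint8)
a=np.load('fr2.npy')[225:285,95:225].astype(int);print('diff dish/key/driver region',np.abs(fr[225:285,95:185].astype(int)-a[:,:90]).mean(),[np.abs(fr[225:285,100+10*k:110+10*k].astype(int)-a[:,5+10*k:15+10*k]).mean().round(1) for k in range(8)])
t=np.radians(94.75);X=np.array([np.cos(t),np.sin(t)]);Y=np.array([-X[1],X[0]]);O=np.array([.4656,.3646])
x=(100,220,150,285);h,s,v=[k.astype(int) for k in cv2.split(cv2.cvtColor(roi(fr,*x),cv2.COLOR_RGB2HSV))]
m=((v>85)&(s<90)).astype(np.uint8);m=big(cv2.morphologyEx(m,cv2.MORPH_OPEN,np.ones((4,4))))
H=cv2.convexHull(np.argwhere(m)[:,::-1].astype(np.int32)).reshape(-1,2);L=ray(c,(H+.5)/F-.5+x[:2],.064)[:,:2]-O
print('loose local x',(L@X).min(),(L@X).max(),'y',(L@Y).min(),(L@Y).max())
print(np.ptp((L@X))*1e3,'wide',np.ptp(L@Y)*1e3,'long')
E
```

```text
t 30.45 pos [ 0.4627 -0.0345  0.3632] psi 5.14 tilt 0.0005 F [0.4 0.6 0.8] gap 0.001 gf 0.0 j6 -0.38
diff dish/key/driver region 1.8885185185185185 [np.float64(2.4), np.float64(2.2), np.float64(1.8), np.float64(2.3), np.float64(2.2), np.float64(1.8), np.float64(1.4), np.float64(1.5)]
loose local x -0.03602848032195001 0.03683388214734132 y -0.057007516162980935 0.04710990736042408
72.86236246929133 wide 104.11742352340501 long
```

The press did not move the dish, so it was already seated. Handing in.

```bash
python3 -c "
from rig import env
print(env.close_job())"
```

```text
the job is handed in; nothing more can be done
None
```

The job is handed in at about 31 s. The spanner, screwdriver and hex key lie in their own pockets, and the dish is nested nose over nose in its twin. A light press on the dish floor did not move it, though its full seating was judged from heights and images, not measured directly. I did not move the oil bottle or the jar.

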